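# Seat the sample block in the reader's tray corner

## Task

Pull the reader's sample tray out to its stop, then stand the square nine-well aluminium block upright on the tray and slide it into the tray's corner until it is snug against both the front rail and the side rail. Finish while still holding the block and pressing it steadily against both rails at once: do not let go, keep the tray fully out, and leave everything else on the bench where it stands.

Things in the scene. Friction and masses are not known exactly. Their poses are not given: they have to be found in the camera images.
- reader: white bench-top photometric reader, fixed, housing 260 mm deep (its x), 240 mm wide (its y), 110 mm tall; origin at the bottom edge of its front face, midway along; its front, with the tray slot, faces its -x, roughly towards the robot. It may be turned by up to 15 degrees.
- tray (a joint): how far the sample tray is pulled out of the reader, m: 0 closed (front rail flush with the housing's front face), 0.14 at the outward stop. It slides along the reader's -x, needs about 2 N, and stays where it is left; it may start slightly ajar.
- tray_handle (a point): middle of the tray's handle: a horizontal steel bar 10 mm thick, 90 mm long along the reader's y, 68 mm ahead of the tray's front edge and 80 mm above the bench, on two sloping arms at its ends. Free space of 63 mm between bar and housing when closed. Axes as the reader's.
- corner (a point): inner corner where the inner faces of the two rails meet, at the height of the tray's floor (36 mm above the bench); moves with the tray; axes as the reader's. The free tray floor extends from here along +x (132 mm up to the housing when fully out) and along -y (142 mm to the open edge). A seated block's centre is 27 mm along +x and 27 mm along -y from here.
- front_rail (a point): aluminium rail 8 mm thick along the tray's whole front edge (150 mm along y), 14 mm above the tray floor; the point is the middle of its inner, +x face, which the block goes against; axes as the reader's.
- side_rail (a point): aluminium rail 8 mm thick, 92 mm long along x, 14 mm above the tray floor, at the tray's +y edge; the point is the middle of its inner, -y face, which the block goes against; axes as the reader's.
- block: square aluminium block with nine dark wells on top in a 3 by 3 grid, 54 x 54 mm and 50 mm tall, 0.2 to 0.4 kg; origin at the centre of its underside, z up, sides along x and y. Any of its four sides may face a rail. Pressing with 5 to 15 N on each rail is ample; friction on the tray floor alone can feel like 3 N.
- round_block: round aluminium block, 62 mm diameter, 50 mm tall, six wells in a ring on top; same metal as the square one, not the one wanted; loose, to be left where it stands; origin at the centre of its underside
- beaker: glass beaker, 66 mm diameter, 85 mm tall; loose, to be left where it stands; origin at the centre of its underside
- bottle_a: amber glass bottle with blue cap, 72 mm diameter, 150 mm tall; loose, to be left where it stands; origin at the centre of its underside
- bottle_b: amber glass bottle with blue cap, 72 mm diameter, 125 mm tall; loose, to be left where it stands; origin at the centre of its underside
- flask: stoppered long-necked glass flask, 76 mm diameter, 210 mm tall; loose, to be left where it stands; origin at the centre of its underside
- tube_rack: white rack of 12 stoppered test tubes, 240 mm along its x, 80 mm along its y, 123 mm tall; loose, to be left where it stands; origin at the centre of its underside
- bulb: brick-red pipette bulb, 52 mm diameter, 75 mm tall; loose, to be left where it stands; origin at the centre of its underside
Things that resemble listed ones, but are neither listed nor needed, are in the scene too. Leave any purple or yellow look-alike of the block alone.

How it is judged:
On the way, in this order (a step that is already met when the one before it is completed fails the run):
1. the tray is pulled out to its stop (value of joint tray above 0.135 m), for 0.2 s.
2. the block stands on the tray floor inside the two rails (angle between block's own z axis and vertical below 0.06 rad and z of block in the frame of corner between -0.004 and 0.004 m and value of joint tray above 0.135 m and x of block in the frame of corner between 0.02 and 0.11 m and y of block in the frame of corner between -0.13 and -0.02 m), for 0.1 s.
At the end, for the whole second after the job is handed in: Tray within 5 mm of its stop; square block at rest on the tray floor (4 mm), upright and square to the rails (0.06 rad), centre within 4 mm of its seated place, pressing each rail with over 1 N, the fingers still on it with over 1 N (angle between block's own z axis and vertical below 0.06 rad and z of block in the frame of corner between -0.004 and 0.004 m and value of joint tray above 0.135 m and (angle between the x axis of block and the x axis of corner, either way round below 0.06 rad or angle between the y axis of block and the x axis of corner, either way round below 0.06 rad) and x of block in the frame of corner between 0.023 and 0.031 m and y of block in the frame of corner between -0.031 and -0.023 m and contact force between block and front_rail above 1 N and contact force between block and side_rail above 1 N and contact force between the fingers and block above 1 N and linear speed of block below 0.01 m/s); the arm keeps its last pose, push and grip.
It fails at once if something else on the bench is shifted by more than 30 mm or tipped over (distance of any of round_block, beaker, bottle_a, bottle_b, flask, tube_rack, bulb from where it was at the start of the episode above 0.03 m or angle between any of round_block, beaker, bottle_a, bottle_b, flask, tube_rack, bulb's own z axis and vertical above 0.4 rad).
It also fails if it takes over 51 s, if anything falls off the work surface, if the arm or the gripper's body presses on something with over 40 N, if the wrist force passes 120 N, or if a joint passes its speed limit or range.

## Robot

A 6-joint arm with a two-finger parallel gripper is mounted at the origin on the work surface. World frame = base frame: x ahead of the robot, y to its left, z up, the work surface at z = 0. Lengths are in m, angles in rad, forces in N, time in s.
With the tool pointing down it reaches from about 0.275 to 0.825 m from the base axis. Payload 4.9 kg.
Tool frame: the origin (TCP) lies midway between the tips of the shut fingers; the grasp point (between the pads) lies 19 mm behind it (grip_point_offset is the distance from the TCP to the grasp point, in m); z points along the fingers, y is the line along which they close (so a half turn about z gives the same grasp; the last joint's range is limited). The gripper opens to 85 mm and grips with 20 to 120 N. Pads are 22 mm wide; open, the fingers measure 114 mm over their backs; the gripper's body (76 mm by 85 mm) begins 54 mm behind the grasp point. The pads swing forward as they close: fully open they stand 13 mm farther back than shut.
Start: joints at [-1.407, 0.326, -0.193, 1.052, 0, 1.437], TCP at [0.161, -0.526, 0.231] pointing down, gripper open.
Joint ranges: [-2.65, 2.65], [-0.97, 1.79], [-1.3, 1.35], [-1.93, 2.1], [-1.47, 1.37], [-3.14, 3.14]. Speed limits (rad/s): [2.57, 2.57, 3.14, 3.14, 3.14, 3.14].

## Interface

Orientations are given as a rotation vector (axis times angle).
In Python, from cell import * gives the robot as it stands. Calls block until the motion is done:
- movep(position, orientation): joint-space move of the TCP to a pose.
- move_l(position, velocity=0.15, rot=None, until_force=None): straight line of the TCP; rot=None keeps the orientation; velocity is the mean speed in m/s. With until_force (N) it stops when the force on the tool has changed by that much, and returns True; else False.
- set_joints(angles): joint-space move.
- let_go() and grab(newtons=None): open the fingers fully, or close them until they stop; newtons is the grip in N (None keeps the last).
- sleep(seconds).
- ik(position, orientation): joint angles nearest the present ones, or None.
- get_state(): the state.
- grab_frame(name): name is "scene" or "top" or "wrist"; returns a dict with "img" (400x640x3 uint8, red, green, blue), "fx", "fy", "cx", "cy" (pixels), "cam_to_world" (4x4, takes a point from camera to world coordinates); the wrist camera has in their place "T_tool_cam" (4x4, takes a point from camera to tool coordinates, whose origin is the TCP and whose axes are the flange's). Camera axes: x right, y down, z forward; pixel columns grow to the right and rows downward; lengths in m; the calibration is good to about 2 mm. A picture is of the moment at which its call begins: read the wrist's pose just before it. There is no depth.
A pose or a line that the arm cannot do raises MotionError and nothing moves.
- sign_off(): hands the job in; it is judged then, once.
Trained networks look in the newest picture that a camera, given by its name, has taken for a name from the list of things; names that differ only in an ending like _2 or _b are one class to them, and where a whole thing is asked for, a point or a joint stands for the part that bears it (a point fixed in the world has none). Each returns a list of dicts, best first, with "score" (0 to 1); they miss things now and then, are a little off and sometimes report something else, mostly with a low value. They report only what shows in the picture. A call takes as long as a camera call. They do not tell look-alikes from the thing itself.
- spot_in(camera, name): "centre" ([column, row] in pixels, amid what is visible of it).
- silhouettes(camera, name): "mask" (400x640 bool, what is visible of it) and "centre" ([column, row] in pixels, amid what is visible of it).
- tip_of(camera, name): "centre" ([column, row] in pixels: a listed point, or the origin of a listed thing).
The state is a dict: "clock": time; "q": joint angles; "joint_velocities": joint speeds; "tau": joint torques, N m; "position": TCP position; "eef_rot": TCP orientation; "contact_force": force on the tool from outside, world axes, zero at the start; "wrist_torque": the same for the moment, N m; "finger_gap": opening from 0.0 (shut) to 1.0 (fully open); "grasp_force": force on a finger pad.
Only numpy, scipy, OpenCV 4.12 (cv2) and the standard library are available. Lean on these libraries where they do the work, as an engineer would, in place of code of your own. Each camera call takes 0.05 s, during which the arm holds its last target. There are 200 camera calls.

## Working session

There is one attempt and no reset: what is moved stays moved. The work goes in short steps, each a Python script; the robot and the scene stay as the last script left them, time stands still between calls to the robot, and variables do not carry over. Pictures are saved under pics/ and viewed, at most 10 in all, crops included, and the job is handed in when it is done.

```bash
mkdir -p pics
cat > h.py <<'E'
from cell import *
import numpy as np, cv2
def cam(name):
    s=get_state(); f=grab_frame(name)
    if "cam_to_world" in f: T=np.array(f["cam_to_world"])
    else:
        T=np.eye(4); T[:3,:3]=cv2.Rodrigues(np.array(s["eef_rot"],float))[0]; T[:3,3]=s["position"]; T=T@np.array(f["T_tool_cam"])
    f["T"]=T; return f
def ray(f,px,z):
    T=f["T"]; d=T[:3,:3]@np.array([(px[0]-f["cx"])/f["fx"],(px[1]-f["cy"])/f["fy"],1]); o=T[:3,3]
    return o+d*(z-o[2])/d[2]
def proj(f,P):
    p=np.linalg.inv(f["T"])@np.append(P,1); return np.array([f["fx"]*p[0]/p[2]+f["cx"],f["fy"]*p[1]/p[2]+f["cy"]])
def save(f,n): cv2.imwrite("pics/"+n,f["img"][:,:,::-1])
E
python3 - <<'E'
from h import *
np.set_printoptions(precision=4,suppress=True)
Z=dict(tray_handle=.08,corner=.036,front_rail=.043,side_rail=.043,block=0,reader=0,round_block=0,beaker=0,bottle_a=0,flask=0,tube_rack=0,bulb=0)
for c in ("scene","top"):
    f=cam(c); save(f,c+"0.png"); print(c,f["T"][:3,3],f["fx"])
    for n,z in Z.items():
        for r in tip_of(c,n)[:4]:
            if r["score"]>.2: print(n,round(r["score"],2),np.round(r["centre"],0),ray(f,r["centre"],z))
E
```

```text
scene [1.0424 0.4882 1.2487] 380.4543554705586
tray_handle 0.61 [298. 182.] [ 0.5968 -0.1206  0.08  ]
block 0.91 [418. 229.] [0.3716 0.2841 0.    ]
block 0.9 [445. 285.] [0.4621 0.4789 0.    ]
block 0.65 [354. 213.] [0.4992 0.0838 0.    ]
block 0.61 [333. 242.] [0.6377 0.1161 0.    ]
reader 0.62 [285. 207.] [ 0.675  -0.1093  0.    ]
round_block 0.57 [412. 268.] [0.4981 0.3673 0.    ]
beaker 0.7 [387. 221.] [0.43   0.1862 0.    ]
bottle_a 0.88 [351. 300.] [0.734  0.3066 0.    ]
bottle_a 0.86 [301. 270.] [0.7894 0.121  0.    ]
flask 0.84 [392. 319.] [0.6779 0.4384 0.    ]
tube_rack 0.62 [246. 110.] [ 0.4957 -0.6     0.    ]
bulb 0.71 [438. 320.] [0.568  0.5383 0.    ]
top [ 0.304  -0.0084  1.6796] 449.94519016438767
tray_handle 0.94 [350. 204.] [ 0.5811 -0.1277  0.08  ]
corner 0.55 [325. 188.] [ 0.65   -0.0423  0.036 ]
front_rail 0.87 [343. 184.] [ 0.6653 -0.109   0.043 ]
side_rail 0.67 [323. 177.] [ 0.6941 -0.0346  0.043 ]
block 0.76 [188. 240.] [0.4758 0.475  0.    ]
block 0.74 [268. 248.] [0.4375 0.1787 0.    ]
block 0.56 [291. 228.] [0.5079 0.0906 0.    ]
block 0.53 [240. 268.] [0.3662 0.2823 0.    ]
reader 0.72 [343. 189.] [ 0.6545 -0.1101  0.    ]
reader 0.52 [326. 190.] [ 0.6517 -0.044   0.    ]
round_block 0.57 [215. 233.] [0.5002 0.3732 0.    ]
beaker 0.58 [267. 249.] [0.4353 0.1798 0.    ]
bottle_a 0.85 [235. 171.] [0.7365 0.3019 0.    ]
bottle_a 0.76 [282. 156.] [0.7896 0.1218 0.    ]
flask 0.91 [198. 192.] [0.6573 0.4391 0.    ]
tube_rack 0.59 [474. 224.] [ 0.5036 -0.5974  0.    ]
bulb 0.58 [172. 212.] [0.585  0.5371 0.    ]
```

View pics/scene0.png

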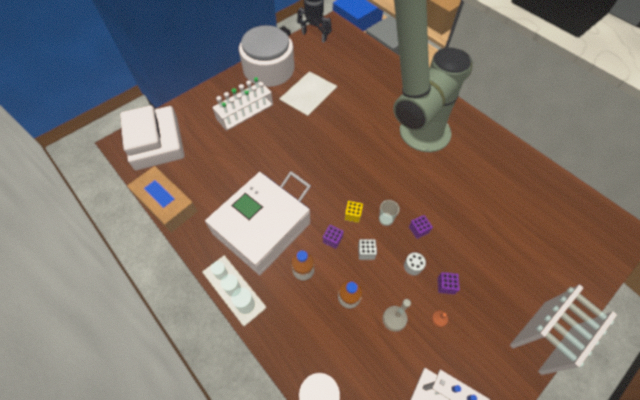

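View pics/top0.png

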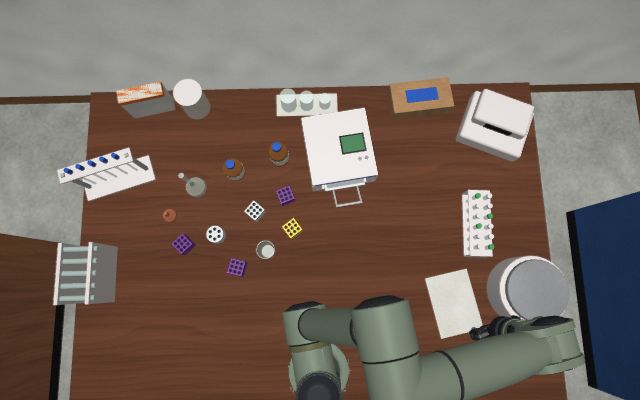

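The square aluminium block is at top px (255,211) and scene px (368,249). Purple and yellow look-alikes stand around it. The reader's handle is at top px (348,205), with the tray nearly closed. Next I'll refine both with the wrist camera.

```bash
cat >> h.py <<'E'
def rot(a):
    "tool down, closing line (tool y) at world angle a"
    y=np.array([np.cos(a),np.sin(a),0]); z=np.array([0,0,-1.]); x=np.cross(y,z)
    return cv2.Rodrigues(np.column_stack([x,y,z]))[0].ravel()
def pick_rot(p,a):
    "of the two half-turn equivalents the one that is reachable with the last joint nearest 0"
    c=[(abs(q[5]),rot(b)) for b in (a,a+np.pi) if (q:=ik(list(p),list(rot(b)))) is not None]
    return list(min(c,key=lambda t:t[0])[1])
E
python3 - <<'E'
from h import *
np.set_printoptions(precision=4,suppress=True)
Z=dict(tray_handle=.08,corner=.036,front_rail=.036,side_rail=.036,reader=0)
print(get_state()["clock"])
for i,p in enumerate([[.52,-.10,.36],[.47,0.12,.36]]):
    movep(p,pick_rot(p,.18)); f=cam("wrist"); save(f,f"w{i}.png")
    print(get_state()["position"],get_state()["q"],f["T"][:3,3],f["fx"],get_state()["clock"])
    for n,z in (Z if i==0 else dict(block=0)).items():
        for r in tip_of("wrist",n)[:4]:
            if r["score"]>.2: print(n,round(r["score"],2),np.round(r["centre"],0),ray(f,r["centre"],z))
E
```

```text
1.3
[ 0.5198 -0.1009  0.3597] [-0.331   0.2374  0.0116  1.3455 -0.0002  1.0614] [ 0.5068 -0.0293  0.5024] 348.4026032019582 3.4083
tray_handle 0.58 [367. 187.] [ 0.5849 -0.123   0.08  ]
corner 0.88 [422. 132.] [ 0.6471 -0.0467  0.036 ]
front_rail 0.68 [416. 186.] [ 0.6588 -0.1197  0.036 ]
[0.4706 0.119  0.36  ] [ 0.0958  0.1495 -0.0971  1.3239 -0.0005  1.488 ] [0.4572 0.191  0.5027] 348.4026032019582 4.6083
block 0.87 [338. 178.] [0.506  0.0846 0.    ]
block 0.66 [425. 177.] [0.6316 0.109  0.    ]
block 0.6 [406.  92.] [0.5736 0.2205 0.    ]
block 0.6 [270.  11.] [0.3748 0.2873 0.    ]
```

View pics/w0.png

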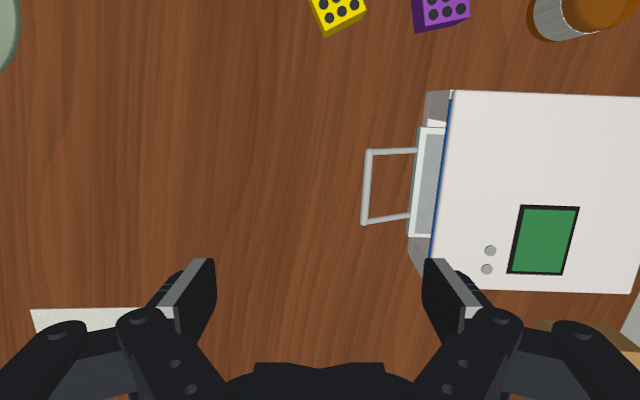

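View pics/w1.png

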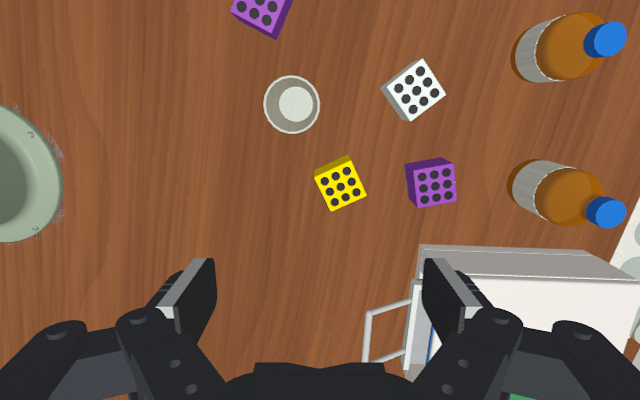

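w0 shows the bar from (369,151) to (363,223), and the tray slightly ajar. w1 shows the metal block with its top centred at about (413,90); it is rotated and has free space around it. I'll compute the yaws and the block's pose.

Run:
```python
from h import *
np.set_printoptions(precision=4,suppress=True)
# stationary at pose 1 now; rebuild both cameras
f=cam("wrist")
T1=f["T"].copy()
hsv=cv2.cvtColor(f["img"],cv2.COLOR_RGB2HSV); 
m=((hsv[...,1]<40)&(hsv[...,2]>195)).astype(np.uint8); m[:50]=0;m[130:]=0;m[:,:370]=0;m[:,460:]=0
c=max(cv2.findContours(m,cv2.RETR_EXTERNAL,cv2.CHAIN_APPROX_NONE)[0],key=cv2.contourArea)
c=cv2.convexHull(c)[:,0]
P=np.array([ray(f,p,.05)[:2] for p in c])*1000
print("block top",cv2.minAreaRect(P.astype(np.float32)), len(c))
for r in silhouettes("wrist","block")[:5]:
    if abs(r["centre"][0]-410)<30 and r["centre"][1]<130: print("sil",r["score"],r["centre"],r["mask"].sum(),m.sum())
g=dict(f); R=cv2.Rodrigues(np.array(rot(.18)))[0]; Ra=cv2.Rodrigues(np.array(get_state()["eef_rot"]))[0]
T0=T1.copy(); T0[:3,3]=[.5068,-.0293,.5024]; g["T"]=T0
def line(a,b,z):
    A,B=ray(g,a,z),ray(g,b,z); d=A-B; print(z,A,B,"mid",(A+B)/2,"len",np.hypot(*d[:2]),"yaw",np.degrees(np.arctan2(-d[0],d[1])))
line((369,151),(363,223),.08); line((418,127),(409,237),.05); line((451.5,91),(429,262),.11)
img=cv2.imread("pics/w0.png")[80:280,340:480]; cv2.imwrite("pics/c0.png",cv2.resize(img,None,fx=4,fy=3,interpolation=2)[:600])
```

```text
block top ((573.9755859375, 222.2404327392578), (53.60569763183594, 53.23558807373047), 48.28759765625) 15
0.08 [ 0.5773 -0.0786  0.08  ] [ 0.5897 -0.1706  0.08  ] mid [ 0.5835 -0.1246  0.08  ] len 0.0928173816548285 yaw 7.700203401316554
0.05 [ 0.6372 -0.0412  0.05  ] [ 0.6632 -0.1896  0.05  ] mid [ 0.6502 -0.1154  0.05  ] len 0.1506560189411155 yaw 9.953406622708517
0.11 [0.6456 0.0035 0.11  ] [ 0.675  -0.1963  0.11  ] mid [ 0.6603 -0.0964  0.11  ] len 0.2019819764891562 yaw 8.374970062872238
```

View pics/c0.png

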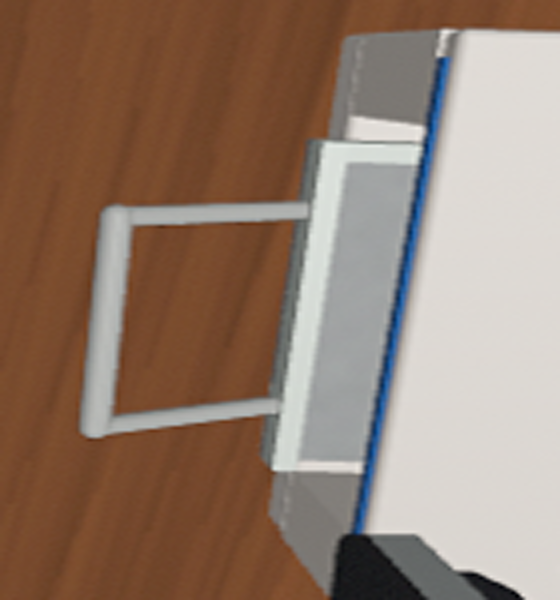

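Run:
```python
from h import *
np.set_printoptions(precision=4,suppress=True)
a=np.radians(9); u=np.array([np.cos(a),np.sin(a),0]); b=np.array([.5835,-.1246,.061])
p=b-.012*u; r=pick_rot(p,a)
movep(p+[0,0,.10],r); move_l(p,velocity=.15)
grab(40); s=get_state(); print("gap",s["finger_gap"],s["grasp_force"],s["position"],s["contact_force"])
p0=np.array(s["position"])
hit=move_l(p0-.16*u,velocity=.08,until_force=15)
s=get_state(); p1=np.array(s["position"]); print(hit,p1,(p1-p0)@u,s["contact_force"],s["finger_gap"],s["clock"])
f=cam("top"); save(f,"top1.png")
let_go(); s=get_state(); print(s["position"],s["contact_force"])
move_l(p1+[0,0,.25],velocity=.25)
print(get_state()["clock"])
v=p1+.10*u; v[2]=.36; movep(v,pick_rot(v,a)); f=cam("wrist"); save(f,"w2.png"); np.save("T2.npy",f["T"])
for n,z in dict(tray_handle=.08,corner=.036,front_rail=.036,side_rail=.036).items():
    for q in tip_of("wrist",n)[:2]:
        if q["score"]>.2: print(n,round(q["score"],2),np.round(q["centre"],1),ray(f,q["centre"],z))
print(get_state()["clock"])
```

```text
gap 0.10043840116739568 39.02493238449097 [ 0.5725 -0.1266  0.0617] [1.8497 0.8596 5.5999]
True [ 0.4598 -0.1425  0.0619] -0.11380857899365462 [ 2.4881  0.8401 -0.3401] 0.09966388657054041 8.8667
[ 0.4598 -0.1426  0.0619] [-0.0657 -0.5074  0.7842]
10.7917
tray_handle 0.73 [237.4 160.1] [ 0.459  -0.1409  0.08  ]
corner 0.69 [300.9 106.2] [ 0.5242 -0.0671  0.036 ]
front_rail 0.85 [300.1 159.2] [ 0.5329 -0.1354  0.036 ]
side_rail 0.77 [336.  105.3] [ 0.5687 -0.059   0.036 ]
11.5583
```

View pics/w2.png

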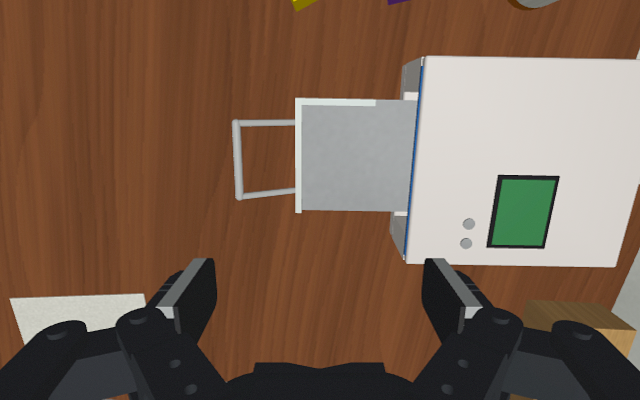

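The tray is out: bar at (237,160), front rail around (298,155), corner at (301,105). I'll check the extension and yaw by fitting edges.

Run:
```python
from h import *
np.set_printoptions(precision=4,suppress=True)
f=cam("wrist"); g=cv2.cvtColor(f["img"],cv2.COLOR_RGB2GRAY)
segs=cv2.createLineSegmentDetector().detect(g)[0][:,0]
for s in segs:
    L=np.hypot(s[2]-s[0],s[3]-s[1])
    if L>28 and 225<s[0]<430 and 50<s[1]<270 and 225<s[2]<430 and s[3]<270:
        out=[]
        for z in (.036,.05,.08,.11):
            A,B=ray(f,s[:2],z),ray(f,s[2:],z); out.append(np.round((A[:2]+B[:2])/2,4).tolist()); d=B-A
        print(np.round(s),"yaw%.2f"%((np.degrees(np.arctan2(d[1],d[0]))+45)%90-45),out)
```

```text
[401.  98. 296.  97.] yaw7.97 [[0.5824, -0.0478], [0.5813, -0.0481], [0.579, -0.0485], [0.5766, -0.049]]
[295.  98. 295. 211.] yaw8.05 [[0.5254, -0.1343], [0.5261, -0.1319], [0.5274, -0.1268], [0.5287, -0.1218]]
[406. 213. 417.  92.] yaw7.97 [[0.6799, -0.108], [0.6759, -0.1064], [0.6673, -0.103], [0.6587, -0.0996]]
[238. 199. 293. 192.] yaw16.47 [[0.4922, -0.1938], [0.4939, -0.1897], [0.4973, -0.1808], [0.5008, -0.1718]]
[232. 121. 236. 197.] yaw8.08 [[0.4447, -0.1511], [0.4477, -0.1482], [0.4542, -0.1421], [0.4608, -0.1359]]
[301. 212. 302. 104.] yaw7.76 [[0.5343, -0.1378], [0.5346, -0.1353], [0.5354, -0.13], [0.5362, -0.1247]]
[425.  57. 406. 259.] yaw7.99 [[0.6873, -0.1219], [0.683, -0.1199], [0.674, -0.1156], [0.6649, -0.1113]]
[303. 209. 392. 210.] yaw8.08 [[0.6083, -0.1961], [0.6064, -0.1919], [0.6024, -0.1828], [0.5984, -0.1738]]
[241. 125. 293. 124.] yaw10.17 [[0.4832, -0.0979], [0.4851, -0.0966], [0.4891, -0.0939], [0.4932, -0.0911]]
[293. 118. 234. 119.] yaw9.42 [[0.4783, -0.0909], [0.4803, -0.0899], [0.4847, -0.0876], [0.489, -0.0853]]
[293. 187. 243. 193.] yaw15.82 [[0.4947, -0.1851], [0.4963, -0.1812], [0.4996, -0.1729], [0.5029, -0.1645]]
[243. 196. 239. 122.] yaw8.05 [[0.4542, -0.1495], [0.4569, -0.1466], [0.4628, -0.1406], [0.4688, -0.1345]]
[389. 230. 402. 257.] yaw36.00 [[0.6859, -0.2363], [0.6817, -0.2309], [0.6727, -0.2192], [0.6637, -0.2076]]
[303. 104. 374. 105.] yaw8.08 [[0.5719, -0.058], [0.5711, -0.0579], [0.5695, -0.0578], [0.5678, -0.0576]]
[403. 251. 406. 217.] yaw7.93 [[0.6953, -0.22], [0.6908, -0.2151], [0.6812, -0.2045], [0.6716, -0.1939]]
```

Yaw is 8.0°. The rail-to-housing distance is 140 mm, so the tray is at its stop. The corner is at about (0.5247, -0.0644). Next I pick the block and carry it above the tray.

```bash
cat >> h.py <<'E'
A8=np.radians(8); U=np.array([np.cos(A8),np.sin(A8),0]); V=np.array([-np.sin(A8),np.cos(A8),0])
def uv(p): return np.array([np.dot(p,U),np.dot(p,V),p[2]])
def at(u,v,z): return list(u*U+v*V+np.array([0,0,z]))
SU,SV=.5376,-.1638
E
python3 - <<'E'
from h import *
np.set_printoptions(precision=4,suppress=True)
p=np.array([.574,.2222,.015]); r=pick_rot(p,np.radians(48.3)); print(r,ik(list(p),r))
movep(list(p+[0,0,.13]),r); move_l(list(p),velocity=.12)
grab(70); s=get_state(); print("gap",s["finger_gap"],s["grasp_force"],s["position"])
move_l(list(p+[0,0,.14]),velocity=.15)
h=at(SU+.02,SV-.02,.155); r=pick_rot(h,A8); movep(h,r); move_l(at(SU+.02,SV-.02,.09),velocity=.15)
s=get_state(); print("gap",s["finger_gap"],s["grasp_force"],uv(s["position"]),s["contact_force"],s["clock"])
f=cam("wrist"); save(f,"w3.png")
E
```

```text
[np.float64(1.1181638768946396), np.float64(2.9358668133103905), np.float64(0.0)] [ 0.2495  0.656  -0.2608  0.654   0.      0.9773]
gap 0.6194326785164251 75.42250871658325 [0.5746 0.2223 0.0159]
gap 0.6182336076210364 74.25153851509094 [ 0.5581 -0.1832  0.0903] [ 0.4733 -1.0748 -2.3511] 17.6667
```

View pics/w3.png

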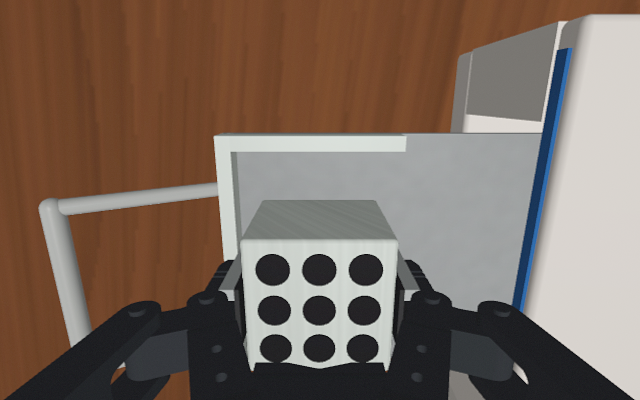

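The block is held upright and square over the tray, with its top face at about (320,300). The corner, at (237,152), is ahead and to the left. Next I lower it and slide.

Run:
```python
from h import *
np.set_printoptions(precision=4,suppress=True)
def st(t):
    s=get_state(); F=np.array(s["contact_force"]); print(t,uv(s["position"]),"Fuv",F@U,F@V,F[2],"gap",round(s["finger_gap"],3),s["clock"]); return uv(s["position"])
h=move_l(at(SU+.02,SV-.02,.044),velocity=.04,until_force=5); sleep(.2); a=st(h); z=a[2]
h=move_l(at(SU-.012,a[1],z),velocity=.03,until_force=8); sleep(.2); b=st(h)
h=move_l(at(b[0],SV+.014,z),velocity=.03,until_force=9); sleep(.2); c=st(h)
```

```text
True [ 0.5578 -0.1836  0.0519] Fuv 2.076800113776589 0.4000502786112898 5.745763406558021 gap 0.618 18.8
True [ 0.5389 -0.1838  0.052 ] Fuv -1.9949232013015354 0.4998324828866483 -0.051524632664340306 gap 0.62 19.6667
True [ 0.5396 -0.1642  0.052 ] Fuv 1.6792057265681903 -0.8997487142930602 4.221605903598915 gap 0.621 20.625
```

Run:
```python
from h import *
np.set_printoptions(precision=4,suppress=True)
u,v,z=.5389,-.1642,.0519
for k in range(6):
    s=get_state(); F=np.array(s["contact_force"]); fu,fv=F@U,-(F@V)
    print(uv(s["position"]),"cmd",u,v,"push",fu,fv,F[2],s["clock"])
    if fu>7 and fv>7: break
    if fu<8: u-=.0012
    if fv<8: v+=.0012
    move_l(at(u,v,z),velocity=.02); sleep(.3)
f=cam("wrist"); save(f,"w4.png")
```

```text
[ 0.5396 -0.1642  0.052 ] cmd 0.5389 -0.1642 push 1.6792057265681903 0.8997487142930602 4.221605903598915 20.625
[ 0.5384 -0.1641  0.0521] cmd 0.5377000000000001 -0.163 push 1.9198298313034243 4.900771233400297 -0.6201779103715557 21.175
[ 0.5383 -0.164   0.0523] cmd 0.5365000000000001 -0.1618 push 4.227469010561309 6.056512940837836 -2.231622825886732 21.725
[ 0.5383 -0.164   0.0524] cmd 0.5353000000000001 -0.1606 push 7.481249000921803 9.411929824841486 -7.015247190222015 22.275
```

Run:
```python
from h import *
np.set_printoptions(precision=4,suppress=True)
for u,v,z in ((.5353,-.1606,.0508),(.5345,-.1602,.0505)):
    move_l(at(u,v,z),velocity=.02); sleep(.5)
    s=get_state(); F=np.array(s["contact_force"]); print(uv(s["position"]),"push",F@U,-(F@V),F[2],s["grasp_force"],s["finger_gap"],s["clock"])
f=cam("wrist"); save(f,"w5.png")
f=cam("top")
```

```text
[ 0.5383 -0.1641  0.0522] push 5.635093545347698 8.639329353733208 1.2134457042240052 76.80392146110535 0.619490880046891 23.075
[ 0.5383 -0.1641  0.0523] push 7.043312869266514 10.695473378458694 0.9538031267689585 77.10662126541138 0.6206986305018599 23.825
```

View pics/w5.png

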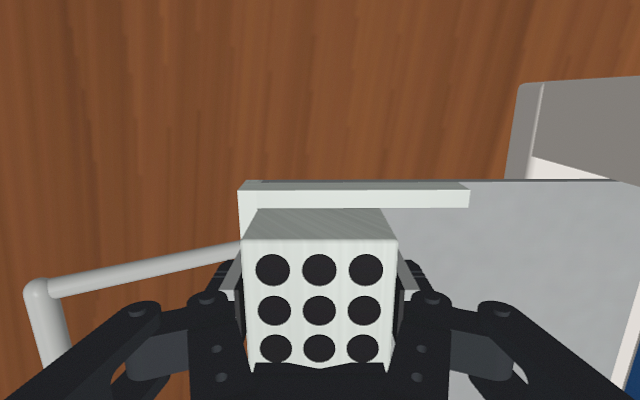

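The block sits square in the corner, flush with the side rail (row ~208). Both pushes are steady, at about 7 N and 11 N. Its position matches the predicted seat to within 1 mm.

```bash
python3 -c "
from h import *
sleep(.3); s=get_state(); F=np.array(s['contact_force']); print(F@U,-(F@V),F[2],s['clock']); print(sign_off())"
```

```text
5.72550310852833 9.076271291146785 0.7446850988458698 24.225
the job is handed in; nothing more can be done
None
```

I've handed the job in at about 24 s on the robot's clock: the tray is at its stop, and the gripper still holds the block upright in the corner, pressing about 6 N on the front rail and 9 N on the side rail. The hand-in returned no verdict.

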